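# Change a feed hopper over from thin pipe to thick pipe

### The arm

A 6-joint arm with a two-finger parallel gripper is mounted at the origin on a cart in front of the work surface, level with it; the furniture and walls round the work are solid. World frame = base frame: x ahead of the robot, y to its left, z up, the work surface at z = 0. Lengths are in mm, angles in rad, forces in N, time in s.
With the tool pointing down it reaches from about 400 to 825 mm from the base axis. Payload 7 kg.
Tool frame: the origin (TCP) lies between the finger pads; the fingertips stand 11 mm ahead of it and the grasp point (between the pads) lies 8 mm behind it (tip_reach is the distance from the TCP to the fingertips, in mm); z points along the fingers, y is the line along which they close (so a half turn about z gives the same grasp; the last joint's range is limited). The gripper opens to 85 mm and grips with 20 to 120 N. Pads are 22 mm wide; open, the fingers measure 114 mm over their backs; the gripper's body (76 mm by 85 mm) begins 54 mm behind the grasp point. The pads swing forward as they close: fully open they stand 13 mm farther back than shut.
Start: joints at [1.583, 0.359, 0.012, 0, -1.224, -0.288], TCP at [183.823, 649.464, 214.002] pointing down, gripper open.
Joint ranges: [-3.07, 3.07], [-1.43, 2.12], [-1.02, 1.25], [-3.03, 1.67], [-3.05, -0], [-3.03, 3.03]. Speed limits (rad/s): [2.39, 2.39, 3.01, 3.14, 3.14, 3.14].

### API

Orientations are given as [roll, pitch, yaw] about the fixed x, y, z axes, in that order (R = Rz(yaw) Ry(pitch) Rx(roll)).
In Python, from plant import observe, snapshot, camera_info, finish_job, tip_reach gives the robot as it stands. The module is installed in compiled form; this text tells all that it offers.
- The arm moves only by the shell command python3 -m pendant 'ROWS' [OPENING] [FORCE]. ROWS is text: rows parted by semicolons, each of 4 numbers parted by spaces: the shift along the world's x, y, z in units of 25 mm (1.0 is 25 mm), then the turn about the world's z in units of 5 degrees (1.0 is 5 degrees). In form: dx dy dz spin; .... A call has 1 to 12 rows; each row is the pose to reach, as a shift and turn from the pose commanded when the call began; what a row does not reach only later rows make up. A row lasts 1/8 s, in which the tool goes at most 62.5 mm and 10.7 degrees, less where a joint would pass 70% of its speed; a pose out of reach is approached as far as the arm can. A call with a gripper value outside its range is refused whole. OPENING is the finger opening in mm, from 0 to 85.4, set as the call begins (- or left out, the last holds). The fingers move at their own pace and stop on an object; FORCE is the grip in N (left out, the last holds). Time passes only in rows, so rows that repeat a pose let the fingers close. It gives the time, the measured TCP pose, the force, the opening and the grip force at its end, in the units of the state.
- observe(): the state, without advancing time (a new reading comes with each control period).
- snapshot(name): name is "side" or "top"; returns (picture, depth): 400x640x3 uint8, red, green, blue; 400x640 float32, mm along the optical axis (not along the pixel's ray), 0 where there is no reading.
- camera_info(name): a dict with "intrinsics" (3x3 intrinsics, pixels), "dist_coeffs" ([k1, k2, p1, p2, k3] as OpenCV has them; the pictures are not rectified), "position" and "rotation" of the camera in the world. Camera axes: x right, y up, looking along -z (the intrinsics and any distortion apply to the point x, -y, -z); pixel columns grow to the right and rows downward; lengths in mm; the calibration is good to about 2 mm. A picture is of the moment at which its call begins. camera_info takes no time and is no camera call.
- finish_job(): hands the job in; it is judged then, once.
The state is a dict: "time_s": time; "joints": joint angles; "joint_velocities": joint speeds; "joint_torque": joint torques, N m; "position": TCP position; "eef_rot": TCP orientation; "force": force on the tool from outside, world axes, zero at the start; "torque": the same for the moment, N m; "gripper_width": opening from 0.0 (shut) to 1.0 (fully open); "grip_force": force on a finger pad.
Only numpy, scipy, OpenCV 4.12 (cv2) and the standard library are available. Lean on these libraries where they do the work, as an engineer would, in place of code of your own. Each camera call takes 0.05 s, during which the arm holds its last target. There are 200 camera calls.

### The job

Change the feed hopper over to the thick pipe. Slide the catch tray in square under the chute lip, up to the hopper's feet, pull the slide gate fully out so that the two thin pipe lengths roll into the tray, and push the gate fully home again; then lay the thick pipe length lengthwise in the emptied hopper, on the shut gate. Leave the tray with its pipes where it is and leave the loose pipe tee alone.

Things in the scene. Friction and masses are not known exactly. Their poses are not given: they have to be found in the camera images.
- hopper: Fixed grey sheet-metal feed hopper, 153 mm (x) by 224 mm (y, over the foot flanges) by 240 mm high, open at the top. Origin on the bench under the middle of its bin; its -x looks towards the robot (chute side), its y runs along the bin, as the pipes lie. The front edges of its feet, where the tray stops, are at x = -50 mm.
- bin_mid (a point): Middle of the bin, 175 mm above the bench over the hopper's origin, axes as the hopper's. Inside: 180 mm along y; vertical front wall, inner face 35 mm in front (-x), outer face 39 mm; back wall 35 mm behind up to z = 181 mm, then sloping back to 75 mm behind at the top, z = 240 mm. The bin's floor is the shut gate, upper face z = 155 mm.
- chute_lip (a point): Middle of the lip of the chute that slopes down under the gate towards -x: 75 mm in front of the hopper's origin, 60 mm above the bench, 55 mm free below it. The tray's +x wall belongs under this lip, touching the feet or up to 20 mm short of them.
- gate (a joint): Slide gate under the bin, a steel plate 5 mm thick: 0 = shut (home), grows as it is pulled out along the hopper's -x, fully out at 0.074 m (stop at both ends). Stays where it is left; it takes about 2 to 3 N to move. Pipes fall through as it opens and take about a second to roll down.
- gate_knob (a point): Middle of the gate's upright round black knob, 28 mm in diameter, from 11 to 44 mm above the plate (z = 166 to 199 mm); this point is at z = 181 mm, and with the gate shut 106 mm in front (-x) of the hopper's origin. It moves with the gate.
- tray_mid (a point): Middle of the loose aluminium catch tray (half-way up, 22.5 mm above its underside): 130 mm in x, 184 mm in y, 45 mm high, its -x wall 76 mm, open above, walls 4 mm, 0.3 kg. With the tray in place its axes are those of the hopper, and its middle is 115 mm (touching the feet) to 135 mm in front (-x) of the hopper's origin.
- tray_grip (a point): Grip point on the tray's black handle, a level bar 16 mm wide (x), 13 mm high, that sticks out 58 mm from the tray's -y end; this point is 125 mm from the tray's middle along its -y, 34 mm above the bench.
- pipe_1_mid (a point): Middle of a thin pipe length, 32 mm in diameter, 140 mm long, axis = its y; at the start in the hopper on the gate.
- pipe_2_mid (a point): Middle of a second thin pipe length, like the first.
- thick_pipe_mid (a point): Middle of the thick pipe length, 40 mm in diameter, 160 mm long, 0.09 kg, lying on the bench to the right of the hopper or at the bench's front edge to the left; axis = its y, nearly parallel to the world's y.
- tee_mid (a point): Middle of a black pipe tee, 69 x 92 x 46 mm, loose, not part of the job; it lies at the one of the two places where the thick pipe does not.

How it is judged:
By the outcome, as a careful person would: the job done as asked, in the order asked, and still so for the second after the job is handed in, with the robot touching nothing.
It also fails if it takes over 64 s, if anything falls off the work surface, if the arm or the gripper's body presses on something with over 40 N, if the wrist force passes 120 N, or if a joint passes its speed limit or range.

## Working session

There is one attempt and no reset: what is moved stays moved. The work goes in short steps, Python scripts to look and compute and a shell command to move; the robot and the scene stay as the last step left them, time stands still between calls to the robot, and variables do not carry over. Pictures are saved under pics/ and viewed, at most 10 in all, crops included, and the job is handed in when it is done.

```bash
mkdir -p pics; cat > h.py <<'E'
import numpy as np, cv2
from plant import observe, snapshot, camera_info, finish_job, tip_reach
def shot(name,fn=None):
    p,d=snapshot(name)
    if fn: cv2.imwrite('pics/'+fn,p[:,:,::-1]); np.save('pics/'+fn+'.npy',d)
    return p,d
def rays(name,uv):
    c=camera_info(name); K=np.array(c['intrinsics']);D=np.array(c['dist_coeffs'])
    n=cv2.undistortPoints(np.array(uv,float).reshape(-1,1,2),K,D).reshape(-1,2)
    R=np.array(c['rotation'])
    if R.shape!=(3,3): print('rot',R)
    v=np.c_[n[:,0],-n[:,1],-np.ones(len(n))]
    return np.array(c['position']),v@R.T
def onplane(name,uv,z):
    o,v=rays(name,uv); return o+v*((z-o[2])/v[:,2])[:,None]
def cloud(name,d):
    vv,uu=np.nonzero(d>0); o,v=rays(name,np.c_[uu,vv])
    return uu,vv,o+v*d[vv,uu][:,None]
E
python3 - <<'E'
from h import *
for n in('top','side'):
    c=camera_info(n); print(n,{k:np.round(v,3).tolist() for k,v in c.items()})
    shot(n,n+'0.png')
print(observe())
E
```

```text
top {'intrinsics': [[505.685, 0.0, 323.035], [0.0, 505.685, 202.4], [0.0, 0.0, 1.0]], 'dist_coeffs': [0.032, 0.0, 0.0, 0.0, 0.0], 'position': [329.159, 20.178, 1134.642], 'rotation': [0.201, 0.002, -1.564]}
side {'intrinsics': [[432.792, 0.0, 322.608], [0.0, 432.792, 198.219], [0.0, 0.0, 1.0]], 'dist_coeffs': [-0.11, 0.0, 0.0, 0.0, 0.0], 'position': [347.922, 898.993, 544.613], 'rotation': [1.157, -0.024, -2.938]}
{'time_s': 0.1, 'joints': array([ 1.58309113e+00,  3.59355665e-01,  1.11715730e-02, -3.33438413e-04,
       -1.22412391e+00, -2.88091478e-01]), 'joint_velocities': array([ 0.00028059, -0.00293279,  0.00324478,  0.00032146, -0.00058725,
       -0.00100146]), 'joint_torque': array([-9.33818228e-04, -5.84764981e+01,  2.94107401e+01,  6.95435911e+00,
       -3.14694320e-03,  4.91111237e-06]), 'position': array([183.71174036, 649.04191553, 213.13596805]), 'eef_rot': array([ 3.14005420e+00, -1.28994481e-04, -2.75910106e-01]), 'force': array([0.08456808, 0.0639295 , 0.38662269]), 'torque': array([0.00092451, 0.04021461, 0.04417871]), 'grip_force': 0.0, 'gripper_width': 0.9999118806369861}
```

```bash
python3 - <<'E'
s=open('h.py').read()
s=s.replace("    if R.shape!=(3,3): print('rot',R)\n","    if R.shape!=(3,3):\n        from scipy.spatial.transform import Rotation as Q\n        R=Q.from_euler('xyz',R).as_matrix()\n")
open('h.py','w').write(s)
E
```

```text
(no output)
```

View pics/top0.png

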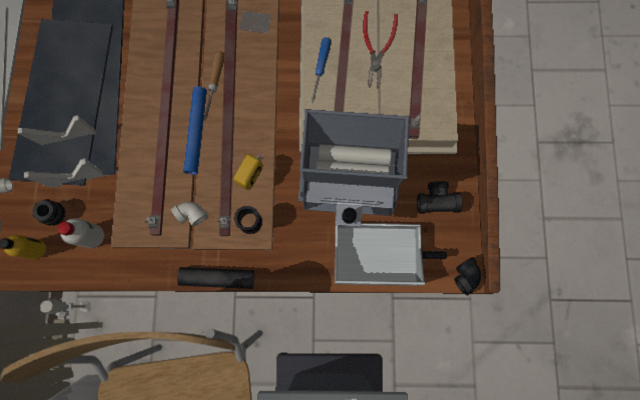

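View pics/side0.png

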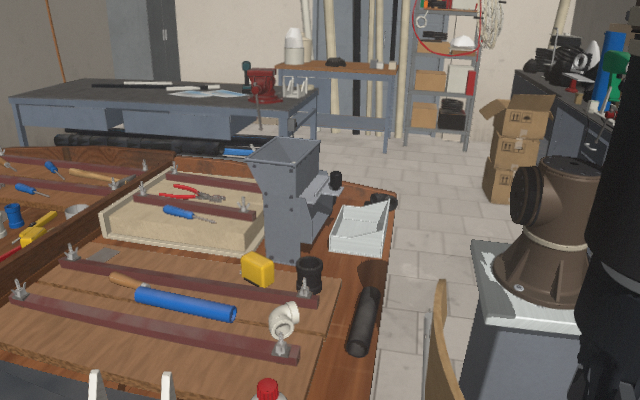

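The top view shows the hopper at about (355,160), its knob at (349,215), the tray at (379,254) with its handle at (434,255), the thick pipe (dark) at (216,278) and the tee at (440,200). In the side view the space between hopper and tray is clear.

```bash
python3 - <<'E'
from h import *
d=np.load('pics/top0.png.npy'); img=cv2.imread('pics/top0.png')
u,v,P=cloud('top',d)
bench=(u>280)&(u<330)&(v>225)&(v<280); print('bench z',np.median(P[bench,2]))
def rect(name,m):
    r=cv2.minAreaRect(P[m,:2].astype(np.float32)); print(name,m.sum(),np.round(r[0],1),np.round(r[1],1),round(r[2],2),'z',np.round(np.percentile(P[m,2],[5,50,95]),1)); return r
roi=(u>285)&(u<425)&(v>90)&(v<225)
r=rect('hopper rim',roi&(P[:,2]>232)&(P[:,2]<250)); print(cv2.boxPoints(r).round(1).tolist())
k=(u>330)&(u<370)&(v>200)&(v<228)&(P[:,2]>190)&(P[:,2]<206); rect('knob',k); print(P[k].mean(0))
t=(u>325)&(u<430)&(v>215)&(v<292)&(P[:,2]>35)&(P[:,2]<90)
rect('tray walls',t); r=rect('traylow',t&(P[:,2]<52))
b=(u>325)&(u<430)&(v>228)&(v<292)&(P[:,2]>66)&(P[:,2]<86);rect('tray -x wall',b)
h=(u>424)&(u<452)&(v>243)&(v<267)&(P[:,2]>25); rect('handle',h)
p=(u>170)&(u<262)&(v>260)&(v<295)&(P[:,2]>12); rect('pipe',p)
p=p&(P[:,2]>34); rect('pipe top',p); q=P[p]; print(np.polyfit(q[:,1],q[:,0],1),q.mean(0))
pp=(u>312)&(u<400)&(v>140)&(v<175)&(P[:,2]>150)&(P[:,2]<210);rect('thin',pp)
tee=(u>412)&(u<468)&(v>175)&(v<216)&(P[:,2]>12);rect('tee',tee)
y=(u>225)&(u<268)&(v>145)&(v<235)&(P[:,2]>20);rect('clutter',y)
E
```

```text
bench z -0.8515531509887069
hopper rim 1584 [623.8 -35.2] [196.1 123. ] 86.42 z [233.3 240.9 244.2]
[[556.2999877929688, -129.1999969482422], [679.0999755859375, -136.89999389648438], [691.2999877929688, 58.79999923706055], [568.5999755859375, 66.5]]
knob 167 [498.8 -26.6] [26.7 24.8] 0.45 z [192.8 197.2 200.7]
[497.83849164 -26.54220683 197.05080752]
tray walls 808 [ 440.  -105.3] [202.  130.9] 89.71 z [37.1 49.2 79.3]
traylow 438 [ 440.3 -105.4] [201.8 129.9] 89.96 z [36.3 43.1 49.8]
tray -x wall 296 [386.9 -95.3] [182.9  26.4] 88.39 z [68.8 76.9 80.3]
handle 166 [ 439.7 -220.2] [15.7 47. ] 0.12 z [34.7 38.6 42.6]
pipe 1378 [388.2 256.3] [159.8  39.9] 87.58 z [24.9 36.2 41.2]
pipe top 912 [388.  256.1] [159.5  31.4] 87.31 z [34.5 37.9 41.7]
[4.39662773e-02 3.76701270e+02] [388.00447758 257.08811619  37.90726429]
thin 2647 [616.3 -39.4] [171.3  66. ] 86.61 z [153.9 183.2 188.5]
tee 1033 [ 568.7 -235.9] [68.2 92.6] 1.99 z [23.6 36.9 43.9]
clutter 2938 [585.3 195.3] [206.3  91.1] 2.17 z [20.5 33.8 81.7]
```

```bash
python3 -m pendant '1.6 -1.6 0.5 -1; 3.2 -3.3 1 -2; 4.9 -5 1.5 -3; 6.5 -6.7 2 -4; 8.2 -8.3 2.5 -5; 9.8 -10 3 -6; 10 -12.3 3.4 -7; 10.2 -14.6 3.4 -8; 10.2 -16.9 3.4 -9.3; 10.2 -19.2 3.4 -10.5; 10.2 -21.5 3.4 -12; 10.2 -23.8 3.4 -13.5'
python3 - <<'E'
from h import *
d=np.load('pics/top0.png.npy')
u,v,P=cloud('top',d)
# tray rim edges
def fit(n,m,ax):
    q=P[m]; o=1-ax
    for _ in range(3):
        c=np.polyfit(q[:,ax],q[:,o],1); r=q[:,o]-np.polyval(c,q[:,ax]); q=q[abs(r)<2.5*r.std()+.5]
    print(n,len(q),'slope deg',np.degrees(np.arctan(c[0])).round(2),'mid',q.mean(0).round(1),'std',r.std().round(2))
R=(u>325)&(u<430)&(v>215)&(v<292)
z=P[:,2]; X=P[:,0];Y=P[:,1]
fit('-x wall',R&(z>68)&(z<84)&(X<400),1)
fit('+x wall',R&(z>38)&(z<52)&(X>490)&(Y<-40)&(Y>-180),1)
fit('+y wall',R&(z>38)&(z<52)&(Y>-15)&(X<490)&(X>390),0)
fit('-y wall',R&(z>38)&(z<52)&(Y<-176)&(Y>-197)&(X>390)&(X<425),0)
fit('handle',(u>424)&(u<452)&(v>243)&(v<267)&(z>33),1)
h=(u>424)&(u<460)&(v>243)&(v<267)&(z>33); print('tip y',np.percentile(Y[h],[1,99]))
E
```

```text
time_s: 1.6
position: [438.2, 52.7, 299.0]
eef_rot: [-3.141, 0.0, -1.458]
force: [0.4, -0.2, 0.2]
gripper_width: 0.995
grip_force: 0.0
-x wall 264 slope deg 0.65 mid [377.8 -95.5  77.1] std 1.94
+x wall 122 slope deg 0.73 mid [ 502.9 -121.    43.3] std 1.29
+y wall 53 slope deg -0.13 mid [460.2  -5.7  45.9] std 1.08
-y wall 25 slope deg -1.38 mid [ 407.3 -183.    44.6] std 0.26
handle 166 slope deg 1.03 mid [ 439.  -219.2   38.6] std 4.69
tip y [-243.35098651 -197.06167601]
```

```bash
python3 -m pendant '0 -2.3 0 -0.4; 0 -4.6 0 -0.8; 0 -6.9 0 -1.2; 0 -9.2 0 -1.5; 0 -11.3 0 -1.5; 0 -11.3 -2.2 -1.5; 0 -11.3 -4.4 -1.5; 0 -11.3 -6.6 -1.5; 0 -11.3 -8.5 -1.5; 0 -11.3 -10 -1.5; 0 -11.3 -10.9 -1.5; 0 -11.3 -10.9 -1.5' 60
python3 - <<'E'
from h import *
shot('top','top1.png'); print(observe()['position'])
E
```

```text
time_s: 3.1
position: [437.2, -227.8, 24.9]
eef_rot: [3.137, 0.0, -1.585]
force: [0.2, -0.4, 0.9]
gripper_width: 0.701
grip_force: 0.0
[ 438.33553926 -228.06542697   26.16756036]
```

View pics/top1.png

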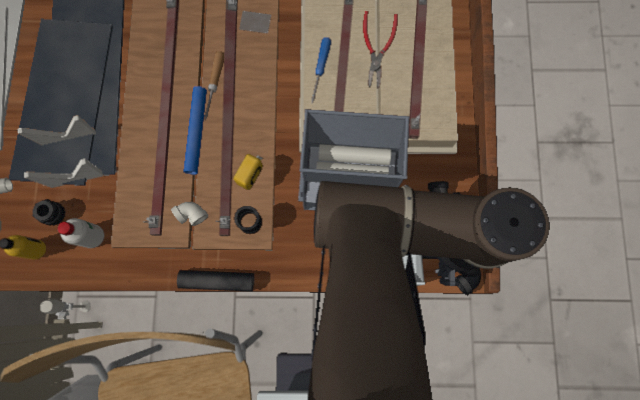

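```bash
python3 -m pendant '0 0 0 0; 0 0 0 0; 0 0 0 0; 0 0 0 0; 0 0 0 0' 0 50 && python3 -m pendant '0 0.4 0 -0.1; 0 0.8 0 -0.2; 0 1.2 0 -0.3; 0 1.6 0 -0.4; 0 2 0 -0.5; 0.1 2.4 0 -0.58; 0.4 2.76 0 -0.58; 0.7 2.76 0 -0.58; 1 2.76 0 -0.58; 1.2 2.76 0 -0.58; 1.4 2.76 0 -0.58; 1.4 2.76 0 -0.58'
```

```text
time_s: 3.78
position: [438.9, -228.0, 26.6]
eef_rot: [-3.141, -0.0, -1.585]
force: [0.0, 0.6, -0.0]
gripper_width: -0.0
grip_force: 0.0
time_s: 5.28
position: [474.1, -159.2, 26.4]
eef_rot: [3.141, -0.0, -1.636]
force: [0.2, -0.3, -0.4]
gripper_width: 0.003
grip_force: 0.0
```

```bash
python3 - <<'E'
from h import *
p,_=shot('side','side2.png'); t,_=shot('top','top2.png')
a=cv2.resize(p[160:300,300:440],(400,400)); b=cv2.resize(t[170:310,310:450+0],(400,400))
cv2.imwrite('pics/c2.png',np.hstack([a,b])[:,:,::-1])
E
```

```text
(no output)
```

View pics/c2.png

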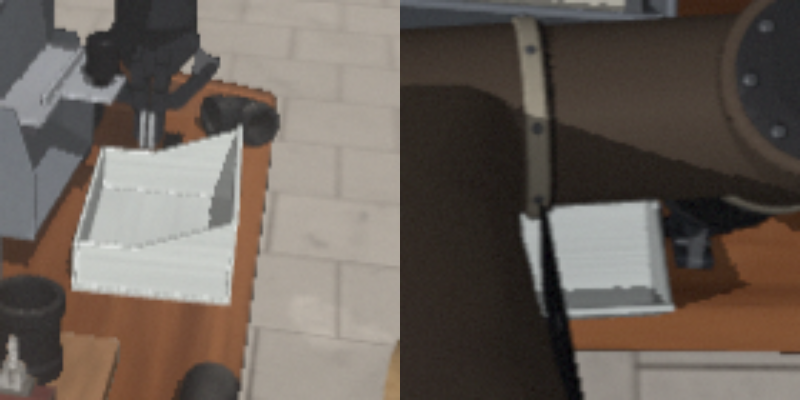

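The side crop (left) shows the tray shifted, with the shut fingers beside its far end and the handle not held. I back off to look.

```bash
python3 -m pendant '0 0 1.5 0; 0 0 3.5 0; 0 0 5.5 0; 0 -0.5 7.8 0; 0 -2.8 8 0; -0.5 -5 8 0; -1 -7.3 8 0; -1.5 -9.5 8 0; -2 -11 8 0; -2 -11 8 0' 60
python3 - <<'E'
from h import *
p,_=shot('side','side3.png'); t,_=shot('top','top3.png')
a=cv2.resize(p[160:300,300:440],(400,400)); b=cv2.resize(t[170:310,320:460],(400,400))
cv2.imwrite('pics/c3.png',np.hstack([a,b])[:,:,::-1])
E
```

```text
time_s: 6.62
position: [422.2, -436.1, 225.7]
eef_rot: [3.14, 0.001, -1.639]
force: [0.5, 0.0, 0.1]
gripper_width: 0.703
grip_force: 0.0
```

View pics/c3.png

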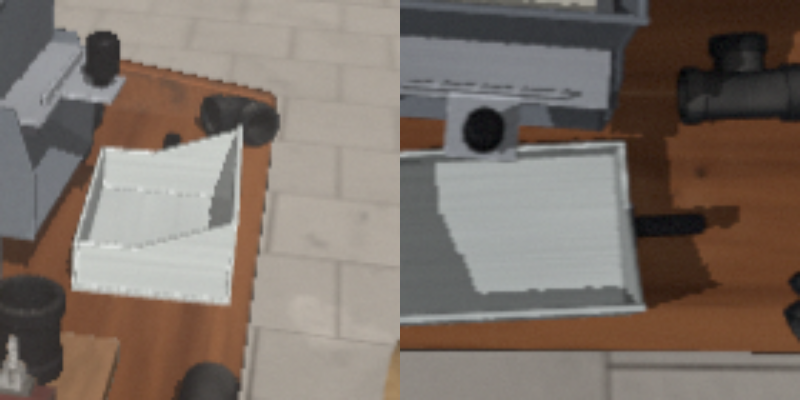

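```bash
cat > tray.py <<'E'
from h import *
import sys
def tray(fn,ur=(318,440),hr=(405,455)):
    d=np.load('pics/'+fn+'.npy'); u,v,P=cloud('top',d); z=P[:,2];X=P[:,0];Y=P[:,1]
    R=(v>215)&(v<292)&(u>ur[0])&(u<ur[1])
    def fit(n,m,ax):
        q=P[m]; o=1-ax
        for _ in range(3):
            c=np.polyfit(q[:,ax],q[:,o],1); r=q[:,o]-np.polyval(c,q[:,ax]); q=q[abs(r)<2*r.std()+.3]
        print(n,len(q),'slope',np.degrees(np.arctan(c[0])).round(2),'mid',q.mean(0).round(1)); return c
    a=fit('-x wall',R&(z>68)&(z<84)&(X<430),1)
    img=cv2.imread('pics/'+fn).astype(int)[v,u]
    h=(u>hr[0])&(u<hr[1])&(v>225)&(v<270)&(z>30)&(z<50)&(img.max(1)<60)
    fit('handle',h,1); print('handle y',np.percentile(Y[h],[1,50,99]).round(1),'z',np.percentile(z[h],[5,50,95]).round(1),'x',np.percentile(X[h],[2,98]).round(1))
    m=R&(z>36)&(z<90); r=cv2.minAreaRect(P[m&(img.max(1)>=60)][:,:2].astype(np.float32)); print('rect',np.round(r[0],1),np.round(r[1],1),round(r[2],2))
    g=R&(z<52)&(z>38)&(X>np.polyval(a,Y)+100); fit('+x wall',g,1)
if __name__=='__main__': tray(sys.argv[1])
E
python3 tray.py top3.png; python3 tray.py top0.png
```

```text
-x wall 253 slope -3.18 mid [383.2 -57.1  77.6]
handle 155 slope -3.19 mid [ 452.4 -177.4   39. ]
handle y [-200.1 -176.7 -156.2] z [35.2 39.3 42.5] x [444.6 460. ]
rect [445.8 -55.8] [130.9 181.9] 3.23
+x wall 115 slope -2.75 mid [509.1 -63.7  43.6]
-x wall 259 slope 0.68 mid [377.7 -95.2  77.2]
handle 194 slope 1.54 mid [ 439.2 -215.    38.9]
handle y [-243.1 -213.6 -187.4] z [34.7 39.  43.5] x [431.9 451.1]
rect [440.2 -96. ] [183.8 130.8] 89.47
+x wall 140 slope -0.18 mid [ 502.6 -117.8   43.2]
```

```bash
python3 - <<'E'
from h import *
print(tip_reach if not callable(tip_reach) else tip_reach())
o=observe(); tcp=o['position']; print(tcp,o['gripper_width'],o['eef_rot'])
for n,fn in(('side','side3.png'),('top','top3.png')):
    d=np.load('pics/'+fn+'.npy'); u,v,P=cloud(n,d)
    m=(abs(P[:,0]-tcp[0])<70)&(abs(P[:,1]-tcp[1])<45)&(P[:,2]>150)&(P[:,2]<330)
    q=P[m]; print(n,m.sum(), u[m].min() if m.any() else 0,u[m].max() if m.any() else 0)
    for z in range(180,330,10):
        s=q[(q[:,2]>=z)&(q[:,2]<z+10)]
        if len(s): print(z,len(s),s.min(0).round(),s.max(0).round())
for n,fn in(('side2','side2.png'),):
    d=np.load('pics/'+fn+'.npy'); u,v,P=cloud('side',d)
    m=(abs(P[:,0]-474)<60)&(abs(P[:,1]+159)<30)&(P[:,2]>5)&(P[:,2]<120)&(u>330)&(u<375)
    q=P[m]
    for z in range(0,120,8):
        s=q[(q[:,2]>=z)&(q[:,2]<z+8)]
        if len(s): print(z,len(s),s.min(0).round(),s.max(0).round())
E
```

```text
11.0
[ 423.20406704 -434.11448089  226.08778016] 0.7018028340443943 [ 3.14097106e+00  5.43952642e-04 -1.63676013e+00]
side 422 365 407
250 23 [ 380. -447.  252.] [ 464. -419.  259.]
260 27 [ 380. -439.  261.] [ 464. -420.  270.]
270 30 [ 381. -437.  270.] [ 465. -418.  279.]
280 31 [ 376. -450.  280.] [ 465. -418.  290.]
290 54 [ 365. -440.  290.] [ 484. -413.  300.]
300 78 [ 360. -447.  300.] [ 484. -413.  310.]
310 81 [ 358. -450.  310.] [ 485. -411.  320.]
320 98 [ 358. -449.  320.] [ 486. -412.  330.]
top 0 0 0
0 46 [ 416. -146.    5.] [ 509. -130.    8.]
8 97 [ 414. -144.    8.] [ 513. -132.   16.]
16 99 [ 415. -146.   16.] [ 512. -133.   24.]
24 99 [ 415. -146.   24.] [ 513. -133.   32.]
32 106 [ 416. -188.   32.] [ 513. -134.   40.]
40 113 [ 414. -189.   40.] [ 516. -132.   48.]
48 56 [ 414. -153.   48.] [ 486. -139.   56.]
56 49 [ 415. -165.   56.] [ 486. -138.   64.]
64 31 [ 416. -161.   64.] [ 487. -142.   72.]
72 30 [ 461. -160.   72.] [ 488. -145.   80.]
80 32 [ 455. -168.   80.] [ 496. -144.   88.]
88 64 [ 444. -166.   88.] [ 506. -140.   96.]
96 77 [ 437. -170.   96.] [ 503. -140.  104.]
104 54 [ 430. -172.  104.] [ 507. -139.  112.]
112 55 [ 425. -164.  112.] [ 490. -138.  120.]
```

```bash
python3 - <<'E'
from h import *
from scipy.spatial.transform import Rotation as Q
c=camera_info('side');R=Q.from_euler('xyz',c['rotation']).as_matrix()
for p in([423,-434,215],[423,-434,226],[423,-434,250],[398,-434,225]):
    q=R.T@(np.array(p,float)-c['position']); x=np.array([[q[0],-q[1],-q[2]]])
    print(p,cv2.projectPoints(x,np.zeros(3),np.zeros(3),np.array(c['intrinsics']),np.array(c['dist_coeffs']))[0].ravel().round(1))
p,_=shot('side','side4.png')
cv2.imwrite('pics/c4.png',cv2.resize(p[90:170,330:450],(720,480))[:,:,::-1])
E
```

```text
[423, -434, 215] [383.  126.1]
[423, -434, 226] [383.2 122.6]
[423, -434, 250] [383.8 115. ]
[398, -434, 225] [391.3 123.6]
```

View pics/c4.png

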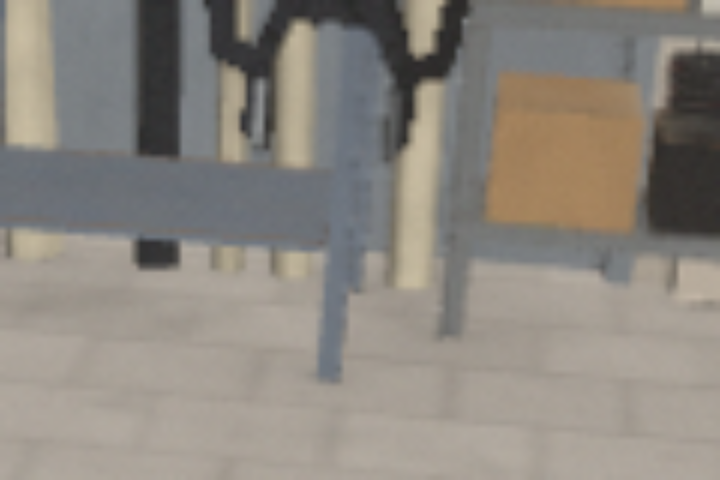

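The open fingertips sit at about crop (262,148) and (400,155), or row 115. That puts them at z≈250 while the TCP reads 226, so they are some 24 mm behind the TCP instead of 11 ahead, which explains the miss over the handle. I'll move above the handle and measure the tips at a narrow opening.

```bash
python3 -m pendant '0.2 2 -0.5 0.3; 0.5 4.2 -1 0.6; 0.8 6.4 -2 1; 1.1 8.6 -3 1.4; 1.17 9.8 -3 1.4; 1.17 9.8 -3 1.4' 24
cat > tips.py <<'E'
from h import *
o=observe(); t=o['position']; print(t.round(1),o['gripper_width'],o['eef_rot'].round(4))
p,d=shot('side','tips.png'); u,v,P=cloud('side',d)
m=(abs(P[:,0]-t[0])<50)&(abs(P[:,1]-t[1])<40)&(P[:,2]>t[2]-25)&(P[:,2]<t[2]+60)
q=P[m]
for z in range(-24,60,4):
    s=q[(q[:,2]>=t[2]+z)&(q[:,2]<t[2]+z+4)]
    if len(s): print(z,len(s),(s.min(0)-t).round(),(s.max(0)-t).round())
# known heights seen by the side camera
m=(abs(P[:,0]-620)<70)&(abs(P[:,1]+35)<110)&(P[:,2]>150); print('hopper top z side',np.percentile(P[m,2],[50,95,99]).round(1))
m=(abs(P[:,0]-498)<16)&(abs(P[:,1]+26)<16)&(P[:,2]>150);print('knob',P[m].min(0).round(),P[m].max(0).round())
E
python3 tips.py
```

```text
time_s: 7.52
position: [453.3, -186.3, 151.9]
eef_rot: [-3.141, 0.0, -1.508]
force: [0.8, -0.3, 1.1]
gripper_width: 0.281
grip_force: 0.0
[ 453.3 -186.3  151.9] 0.28125294713869375 [-3.1408e+00  1.0000e-04 -1.5083e+00]
16 2 [-18.   2.  18.] [-14.   9.  20.]
20 9 [-19.  10.  21.] [18. 14. 24.]
24 16 [-25.  -3.  24.] [23. 16. 28.]
28 13 [-23.  -8.  28.] [25. 13. 32.]
32 18 [-26.  -5.  32.] [22. 15. 35.]
36 21 [-25.  -2.  36.] [24. 12. 40.]
40 12 [-25.   0.  40.] [24. 13. 44.]
44 19 [-25.   4.  44.] [25. 16. 48.]
48 13 [-25.   4.  48.] [25. 15. 52.]
52 22 [-24.  -9.  52.] [25. 15. 56.]
56 11 [-27.   3.  56.] [28. 14. 60.]
hopper top z side [210.2 242.8 244.2]
knob [485. -42. 151.] [514. -10. 200.]
```

```bash
python3 -m pendant '0 0 -1.5 0; 0 0 -3.2 0; 0 0 -4.6 0; 0 0 -5.6 0; 0 0 -5.95 0; 0 0 -5.95 0' 44 && python3 -m pendant '0 0 0 0; 0 0 0 0; 0 0 0 0; 0 0 0 0' 0 60
```

```text
time_s: 8.32
position: [453.1, -189.3, 2.8]
eef_rot: [3.141, -0.0, -1.513]
force: [0.5, -0.1, -0.4]
gripper_width: 0.514
grip_force: 0.0
time_s: 8.82
position: [454.1, -189.1, 4.0]
eef_rot: [-3.139, -0.0, -1.513]
force: [-1.2, 0.8, 7.5]
gripper_width: 0.173
grip_force: 60.7
```

```bash
python3 -m pendant '0 0.2 0.02 -0.25; 0 0.5 0.02 -0.5; 0 0.8 0.02 -0.8; 0 1.1 0.02 -1.1; 0.1 1.2 0.02 -1.37; 0.3 1.2 0.02 -1.37; 0.5 1.2 0.02 -1.37; 0.7 1.2 0.02 -1.37; 0.82 1.2 0.02 -1.37; 0.82 1.2 0.02 -1.37'
python3 - <<'E'
from h import *
p,d=shot('side','side5.png')
cv2.imwrite('pics/c5.png',cv2.resize(p[150:290,280:430],(640,597))[:,:,::-1])
u,v,P=cloud('side',d)
m=(P[:,0]<440)&(P[:,0]>390)&(P[:,1]>-140)&(P[:,1]<90)&(P[:,2]>62)&(P[:,2]<84)&(u>280)
print(P[m].min(0),P[m].max(0))
# +y end outer face top edge
m=(P[:,1]>30)&(P[:,1]<90)&(P[:,2]>10)&(P[:,2]<38)&(P[:,0]>400)&(P[:,0]<552)
q=P[m]; c=np.polyfit(q[:,0],q[:,1],1); print('end wall yaw',np.degrees(np.arctan(c[0])),q.mean(0),np.percentile(q[:,0],[1,99]))
E
```

```text
time_s: 10.07
position: [471.5, -159.0, 3.6]
eef_rot: [3.138, -0.0, -1.633]
force: [-7.4, 0.6, 11.0]
gripper_width: 0.172
grip_force: 61.4
[ 409.33859025 -112.90097737   62.08715515] [438.97750945  75.93722473  81.9689559 ]
end wall yaw -1.3098565837484852 [474.33260339  68.63343182  25.56595568] [417.31220864 548.09341624]
```

View pics/c5.png

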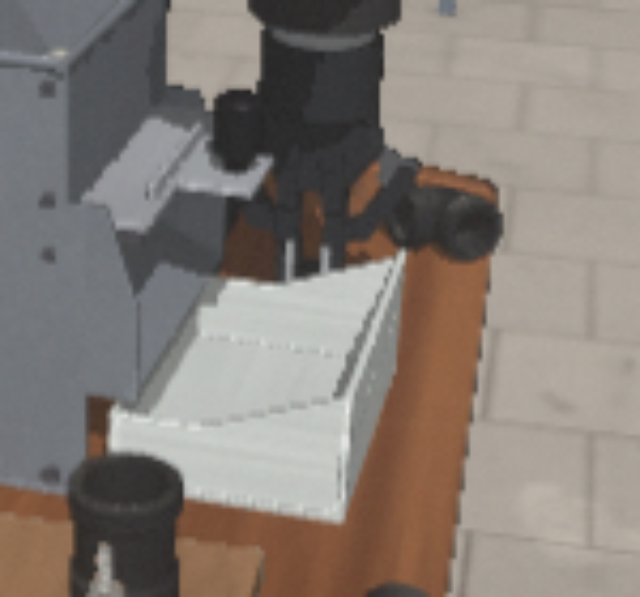

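The tray now stands under the lip: its near corner is at crop (112,410), next to the feet at (95,425). I release, back off and check from above.

```bash
python3 -m pendant '0 0 0 0; 0 0 0 0; 0 -0.1 1 0; 0 -0.3 3 0; 0 -0.5 5.5 0; 0 -2 7.5 0; -0.5 -4.4 8 0; -1 -6.8 8 0; -1.5 -9 8 0; -2 -11 8 0; -2 -11 8 0' 40
python3 - <<'E'
from h import *
shot('top','top6.png')
from tray import tray
tray('top6.png',(300,430),(390,440))
d=np.load('pics/top6.png.npy'); u,v,P=cloud('top',d)
m=(u>285)&(u<425)&(v>90)&(v<225)&(P[:,2]>234)&(P[:,2]<250); r=cv2.minAreaRect(P[m,:2].astype(np.float32)); print('rim',r)
E
```

```text
time_s: 11.5
position: [422.3, -436.8, 202.3]
eef_rot: [3.141, 0.0, -1.637]
force: [0.7, 1.1, -0.5]
gripper_width: 0.47
grip_force: 0.0
-x wall 250 slope 3.18 mid [415.3 -20.9  77.5]
handle 160 slope 2.03 mid [ 471.  -146.3   38.8]
handle y [-170.1 -146.1 -124.3] z [34.8 39.2 42.6] x [464.  479.4]
rect [465.2 -49.6] [113.8 240.2] 0.17
+x wall 15 slope 1.58 mid [516.9 -90.8  43.7]
rim ((624.23095703125, -35.25367736816406), (196.16497802734375, 123.61332702636719), 86.27742767333984)
```

```bash
python3 -m pendant '0 2 0 1.7; 0 4.3 0 3.4; 0 6.6 0 5.1; 0 8.9 0 6.8; 0.3 11.2 0 8.5; 0.8 13.4 0 10.2; 1.5 15.2 0 12; 2.3 16.2 0 14; 2.97 16.28 0 16; 2.97 16.28 0 18; 2.97 16.28 0 18; 2.97 16.28 0 18' 64 && python3 tips.py | head -1 && python3 -m pendant '0 0 -0.8 0; 0 0 -1.6 0; 0 0 -2.1 0; 0 0 -2.1 0' && python3 -m pendant '0 0 0 0; 0 0 0 0; 0 0 0 0; 0 0 0 0' 0 60
```

```text
time_s: 13.05
position: [497.5, -26.6, 203.4]
eef_rot: [-3.141, -0.0, -0.065]
force: [0.8, 0.3, -0.1]
gripper_width: 0.75
grip_force: 0.0
[497.5 -26.6 203.4] 0.7501877012659907 [-3.1414e+00 -3.0000e-04 -6.5200e-02]
time_s: 13.6
position: [497.3, -27.2, 150.2]
eef_rot: [3.141, 0.001, -0.063]
force: [0.1, -0.0, 0.3]
gripper_width: 0.749
grip_force: 0.0
time_s: 14.1
position: [498.3, -27.5, 151.8]
eef_rot: [3.141, -0.001, -0.062]
force: [-2.0, -3.3, 5.8]
gripper_width: 0.303
grip_force: 59.2
```

```bash
python3 -m pendant '-0.3 0.02 0 0; -0.7 0.04 0 0; -1.1 0.07 0 0; -1.5 0.09 0 0; -1.9 0.12 0 0; -2.3 0.14 0 0; -2.7 0.17 0 0; -2.95 0.185 0 0; -3 0.187 0 0; -3 0.187 0 0; -3 0.187 0 0; -3 0.187 0 0'; python3 -m pendant '0 0 0 0; 0 0 0 0; 0 0 0 0; 0 0 0 0; 0 0 0 0; 0 0 0 0; 0 0 0 0; 0 0 0 0'
python3 - <<'E'
from h import *
p,d=shot('side','side7.png'); t,_=shot('top','top7.png')
a=cv2.resize(p[130:290,270:430],(400,400)); b=cv2.resize(t[90:250,280:440],(400,400))
cv2.imwrite('pics/c7.png',np.hstack([a,b])[:,:,::-1])
E
```

```text
time_s: 15.6
position: [424.4, -22.5, 151.8]
eef_rot: [3.141, -0.004, -0.061]
force: [6.1, -6.7, 1.7]
gripper_width: 0.304
grip_force: 61.2
time_s: 16.6
position: [424.4, -22.5, 151.8]
eef_rot: [3.141, -0.004, -0.061]
force: [6.2, -6.6, 2.9]
gripper_width: 0.308
grip_force: 61.2
```

View pics/c7.png

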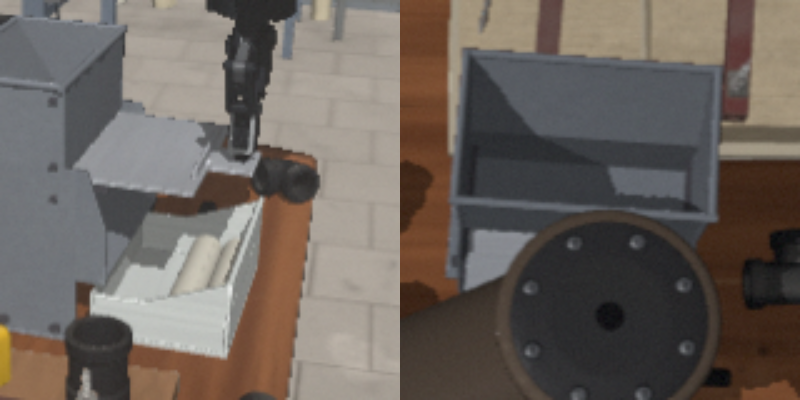

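Both thin pipes lie in the tray at crop (200,262) and (228,262), the hopper is empty, and the gate is at its outer stop. I push the gate home.

```bash
python3 -m pendant '0.4 -0.02 0 0; 0.8 -0.05 0 0; 1.2 -0.07 0 0; 1.6 -0.1 0 0; 2 -0.12 0 0; 2.4 -0.15 0 0; 2.8 -0.175 0 0; 3 -0.187 0 0; 3.06 -0.19 0 0; 3.08 -0.19 0 0; 3.08 -0.19 0 0'
```

```text
time_s: 18.08
position: [498.2, -27.5, 151.8]
eef_rot: [3.141, 0.002, -0.062]
force: [-8.3, -1.3, 15.7]
gripper_width: 0.305
grip_force: 62.6
```

```bash
python3 -m pendant '0 0 0 0; 0 0 0 0; 0 0 1 0; -0.1 0 2.8 0; -1.8 1.2 3 -2; -2.6 3.4 3 -4; -2.8 5.7 3 -6; -3.2 7.8 3 -8; -3.8 9.8 2.5 -10; -4.4 11.34 2 -12; -4.48 11.34 1.5 -14; -4.48 11.34 1 -16' 66
python3 - <<'E'
from h import *
p,d=shot('top','top8.png'); u,v,P=cloud('top',d)
k=(u>330)&(u<370)&(v>190)&(v<240)&(P[:,2]>190)&(P[:,2]<206); print('knob',P[k].mean(0),k.sum())
p=(u>170)&(u<262)&(v>260)&(v<295)&(P[:,2]>12)&(P[:,2]<45); r=cv2.minAreaRect(P[p][:,:2].astype(np.float32)); print('pipe',r,p.sum())
print(observe()['position'])
E
```

```text
time_s: 19.58
position: [387.0, 257.3, 174.9]
eef_rot: [3.141, -0.0, -1.431]
force: [0.6, -0.6, -0.1]
gripper_width: 0.77
grip_force: 0.0
knob [498.04913841 -26.56756698 197.10666144] 164
pipe ((381.7628173828125, 237.04595947265625), (120.30485534667969, 39.75080490112305), 87.60372161865234) 1025
[386.45902826 256.28622757 173.29278301]
```

```bash
python3 -m pendant '0 0 -2 -1.8; 0 0 -4.2 -1.8; 0 0 -6 -1.8; 0 0 -7 -1.8; 0 0 -7.28 -1.8; 0 0 -7.28 -1.8' && python3 -m pendant '0 0 0 0; 0 0 0 0; 0 0 0 0; 0 0 0 0' 0 30
```

```text
time_s: 20.38
position: [388.0, 256.6, -6.0]
eef_rot: [3.142, -0.0, -1.582]
force: [0.7, 0.5, 0.1]
gripper_width: 0.777
grip_force: 0.0
time_s: 20.88
position: [388.3, 257.1, -5.0]
eef_rot: [-3.14, 0.002, -1.583]
force: [-0.6, 0.2, 5.5]
gripper_width: 0.455
grip_force: 29.5
```

```bash
python3 -m pendant '0 0 1.5 0; 0 0 3.8 0; 0 0 6.2 0; 0 0 8.6 -0.2; 0 0 11 -0.58; 0 0 11.4 -0.58; 0 0 11.4 -0.58'
python3 - <<'E'
from h import *
o=observe();t=o['position'];print(t,o['eef_rot'],o['gripper_width'],o['grip_force'])
p,d=shot('side','side9.png'); u,v,P=cloud('side',d)
m=(abs(P[:,0]-t[0])<60)&(abs(P[:,1]-t[1])<110)&(P[:,2]>t[2]-25)&(P[:,2]<t[2]+70); print(u[m].min(),u[m].max(),v[m].min(),v[m].max())
a,b,c,e=max(u[m].min()-40,0),min(u[m].max()+40,640),max(v[m].min()-40,0),min(v[m].max()+40,400)
cv2.imwrite('pics/c9.png',cv2.resize(p[c:e,a:b],None,fx=2.5,fy=2.5)[:560,:800,::-1])
E
```

```text
time_s: 21.75
position: [387.6, 256.4, 279.4]
eef_rot: [-3.141, 0.002, -1.634]
force: [0.5, -0.6, -1.6]
gripper_width: 0.458
grip_force: 31.3
[387.5967719  256.40489642 279.44604911] [-3.14091355e+00  2.32041719e-03 -1.63413175e+00] 0.4576832544693686 31.284381821751595
345 411 147 207
```

View pics/c9.png

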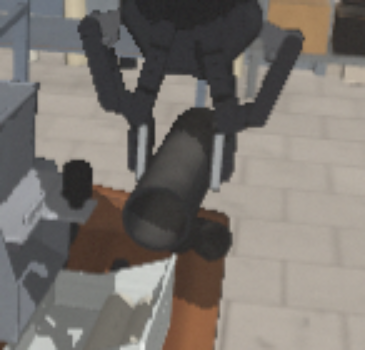

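The pipe is held level and centred between the pads. The finger links flare out about 40 mm above the tips, so I check the width profile before going into the bin.

```bash
python3 - <<'E'
from h import *
t=np.array([387.6,256.4,279.4]); d=np.load('pics/side9.png.npy'); u,v,P=cloud('side',d)
m=(abs(P[:,0]-t[0])<75)&(abs(P[:,1]-t[1])<25); q=P[m]-t
for z in range(-4,100,4):
    s=q[(q[:,2]>=z)&(q[:,2]<z+4)]
    if len(s): print(z,len(s),s.min(0).round()[:2],s.max(0).round()[:2])
m=(abs(P[:,0]-t[0])<25)&(P[:,1]>t[1]+15)&(P[:,1]<t[1]+110)&(P[:,2]>t[2]-20)&(P[:,2]<t[2]+70)
q=P[m]-t; print('pipe',q.min(0),q.max(0))
for y in range(20,90,10):
    s=q[(q[:,1]>=y)&(q[:,1]<y+10)]
    if len(s): print(y,s[:,2].max().round(1),s[:,2].min().round(1),s[:,0].min().round(1),s[:,0].max().round(1))
E
```

```text
4 1 [ 0. 15.] [ 0. 15.]
8 56 [-4. -1.] [13. 23.]
12 15 [11.  4.] [16. 23.]
16 4 [16. 15.] [18. 25.]
20 13 [-26.   0.] [27. 19.]
24 26 [-30.   4.] [31. 17.]
28 52 [-33.   0.] [33. 25.]
32 61 [-33. -14.] [33. 23.]
36 86 [-32. -24.] [33. 22.]
40 127 [-33. -24.] [33. 24.]
44 151 [-33. -24.] [34. 24.]
48 54 [-33.  -7.] [34. 15.]
52 47 [-33.  -5.] [33. 14.]
56 51 [-34. -11.] [34. 15.]
60 54 [-41.  -2.] [42. 17.]
64 92 [-48.  -8.] [50. 17.]
68 109 [-51.  -9.] [53. 18.]
72 153 [-52. -10.] [53. 17.]
76 106 [-53. -12.] [55. 17.]
80 88 [-53. -14.] [57. 19.]
84 106 [-55. -16.] [57. 21.]
88 115 [-56. -10.] [59. 21.]
92 147 [-57. -13.] [60. 20.]
96 147 [-59. -13.] [62. 20.]
pipe [-24.93269575  15.00240109   5.19218055] [24.81861129 80.87370648 68.97153395]
20 46.1 8.3 -17.8 20.0
30 46.1 8.0 -16.9 20.4
40 46.0 7.9 -16.1 21.5
50 45.8 8.4 -15.3 22.4
60 45.8 7.7 -14.5 23.0
70 45.9 5.2 -13.7 24.8
80 39.7 9.9 -12.8 -2.9
```

```bash
python3 -m pendant '1 -1.3 0 0; 2.4 -3.1 0 0; 3.8 -4.9 0 0; 5.2 -6.7 0 0; 6.6 -8.4 0 0; 7.8 -10 0 0.25; 8.7 -11.1 0 0.25; 9.13 -11.64 0 0.25; 9.13 -11.64 0 0.25; 9.13 -11.64 0 0.25'; python3 - <<'E'
from h import *
o=observe();t=o['position'];print(t,o['eef_rot'])
p,d=shot('side','side10.png'); u,v,P=cloud('side',d)
q=P-t
m=(abs(q[:,0])<25)&(q[:,1]>20)&(q[:,1]<110)&(q[:,2]>3)&(q[:,2]<48); s=q[m]
print('pipe rel',np.percentile(s,[1,99],axis=0).round(1))
m=(abs(q[:,0])<70)&(abs(q[:,1])<25)
for z in (24,40,52):
    s=q[m&(q[:,2]>=z)&(q[:,2]<z+4)]; print(z,(s.min(0)+t).round()[:2],(s.max(0)+t).round()[:2])
m=(abs(P[:,0]-620)<90)&(abs(P[:,1]+35)<120)&(P[:,2]>232)&(P[:,2]<247)
r=cv2.minAreaRect(P[m][:,:2].astype(np.float32)); print('rim by side',m.sum(),r)
E
```

```text
time_s: 23.05
position: [615.4, -34.0, 278.1]
eef_rot: [3.14, -0.0, -1.612]
force: [0.1, 0.3, -0.8]
gripper_width: 0.459
grip_force: 31.3
[615.405845   -33.99746677 278.05223919] [ 3.14033900e+00 -3.15168786e-05 -1.61203972e+00]
pipe rel [[-17.5  21.2   8.2]
 [ 24.   80.7  46.1]]
24 [585. -34.] [635. -13.]
40 [583. -47.] [650. -11.]
52 [582. -38.] [649. -20.]
rim by side 800 ((624.523193359375, -32.71160125732422), (199.59385681152344, 121.99575805664062), 86.04240417480469)
```

```bash
python3 -m pendant '0 0 -0.8 0; 0 0 -1.6 0; 0 0 -2.4 0; 0 0 -3 0; 0 0 -3.5 0; 0 0 -3.88 0; 0 0 -3.88 0; 0 0 -3.88 0'
```

```text
time_s: 24.1
position: [616.5, -34.6, 182.3]
eef_rot: [-3.141, -0.0, -1.612]
force: [-0.3, 0.2, -0.5]
gripper_width: 0.452
grip_force: 31.3
```

No contact, so I release, wait, rise and move clear for a top view.

```bash
python3 -m pendant '0 0 0 0; 0 0 0 0; 0 0 0 0; 0 0 0 0; 0 0 0.6 0; 0 0 1.5 0; 0 0 3 0; 0 0 5 0; -1 -1.5 6 0; -2.5 -3 6 0; -4 -4.7 6 0; -5.5 -6.5 6 0' 45 && python3 -m pendant '-0.5 -2.2 0 0; -1 -4.4 0 0; -1.5 -6.6 0 0; -2 -8.8 0 0; -2 -10 0 0; -2 -10 0 0'
python3 - <<'E'
from h import *
t,d=shot('top','top11.png'); u,v,P=cloud('top',d)
m=(u>308)&(u<402)&(v>115)&(v<178)&(P[:,2]>150)&(P[:,2]<225)
q=P[m&(P[:,2]>180)&(P[:,2]<202)&(P[:,0]<645)]
r=cv2.minAreaRect(q[:,:2].astype(np.float32)); print(r,np.percentile(q[:,2],[5,50,95,99]))
k=(u>330)&(u<370)&(v>190)&(v<240)&(P[:,2]>190)&(P[:,2]<206); print('knob',P[k].mean(0))
from tray import tray
tray('top11.png',(300,430),(390,440))
cv2.imwrite('pics/c11.png',cv2.resize(t[90:300,280:480],(571,600))[:,:,::-1])
E
```

```text
time_s: 25.6
position: [477.3, -198.2, 333.3]
eef_rot: [-3.14, -0.0, -1.612]
force: [0.5, -0.4, 0.8]
gripper_width: 0.525
grip_force: 0.0
time_s: 26.35
position: [427.9, -449.0, 331.8]
eef_rot: [3.141, -0.0, -1.615]
force: [-0.1, 1.9, -0.3]
gripper_width: 0.526
grip_force: 0.0
((606.9536743164062, -37.764244079589844), (76.0239486694336, 177.3367919921875), 0.018966836854815483) [181.7494362  190.52855198 195.86199044 199.00477024]
knob [497.7791256 -26.6315822 196.9899165]
-x wall 249 slope 3.01 mid [414.2 -20.8  77.4]
handle 162 slope 1.94 mid [ 469.9 -146.8   38.9]
handle y [-169.8 -147.4 -124.3] z [34.9 39.  42.3] x [461.9 477.5]
rect [467.6 -49.9] [240.  115.7] 87.06
+x wall 16 slope 1.31 mid [517.1 -81.1  43.3]
```

View pics/c11.png

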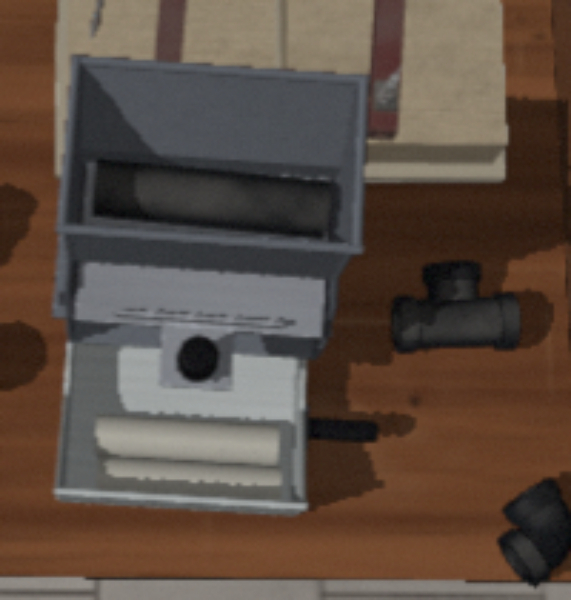

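The thick pipe lies lengthwise on the shut gate at crop (210,200), with its top at z≈195. Both thin pipes are in the tray at (190,450), the gate knob is home, and the tee is untouched.

```bash
python3 -c "from plant import finish_job; print(finish_job())"
```

```text
the job is handed in; nothing more can be done
None
```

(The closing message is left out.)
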